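# Stand the gauge pin up in its tilting holder

## Robot

A 7-joint arm with a two-finger parallel gripper is mounted at the origin on the work surface. World frame = base frame: x ahead of the robot, y to its left, z up, the work surface at z = 0. Lengths are in m, angles in rad, forces in N, time in s.
With the tool pointing down it reaches from about 0.425 to 1.025 m from the base axis. Payload 9.4 kg.
Tool frame: the origin (TCP) lies where the fingers leave the gripper's body, on its centre line; the fingertips stand 84 mm ahead of it and the grasp point (between the pads) lies 65 mm ahead of it; z points along the fingers, y is the line along which they close (so a half turn about z gives the same grasp; the last joint's range is limited). The gripper opens to 93 mm and grips with 3 to 60 N. Pads are 15 mm wide; open, the fingers measure 128 mm over their backs; the gripper's body (75 mm by 188 mm) begins 65 mm behind the grasp point.
Start: joints at [-0.077, 0.599, -0.003, 1.599, 0.002, 0.943, -0.08], TCP at [0.725, -0, 0.303] pointing down, gripper open.
Joint ranges: [-2.57, 2.57], [-0.35, 1.97], [-1.29, 1.29], [0.11, 2.56], [-1.05, 4.19], [0.11, 1.86], [-2.63, 2.63]. Speed limits (rad/s): [2.22, 2.22, 3.01, 3.01, 3.14, 3.14, 3.14].

## Interface

Orientations are given as a 3x3 rotation matrix whose columns are the frame's x, y, z axes.
In Python, from station import get_obs, read_camera, calibration, workorder gives the robot as it stands. The module is installed in compiled form; this text tells all that it offers.
- The arm moves only by the tool move_arm, never from a script. Its argument "deltas" is a list of rows, each a list of 5 numbers: the shift along the tool's x, y, z in mm, then the turn about the tool's z in rad, then the opening in per cent of the stroke, from 0 (shut) to 100 (fully open). A call has exactly 8 rows; each row is the pose to reach, as a shift and turn from the pose commanded when the call began, along the tool's axes at that moment; what a row does not reach only later rows make up. A row lasts 1/12 s, in which the tool goes at most 41.7 mm and 7.16 degrees, less where a joint would pass 70% of its speed; a pose out of reach is approached as far as the arm can. A call with a gripper value outside its range is refused whole. The fingers move at their own pace and stop on an object; "force" is the grip in N (left out, the last holds). Time passes only in rows, so rows that repeat a pose let the fingers close, or fill a call up. It gives the time, the measured TCP pose, the force and the opening at its end, in the units of the state.
- get_obs(): the state, without advancing time (a new reading comes with each control period).
- read_camera(name): name is "scene" or "side" or "wrist"; returns the picture (400x640x3 uint8, red, green, blue); there is no depth.
- calibration(name): a dict with "fx", "fy", "cx", "cy" (pixels), "R" (3x3) and "t" (3): a world point X has camera coordinates R X + t. Camera axes: x right, y down, z forward; pixel columns grow to the right and rows downward; lengths in m; the calibration is good to about 2 mm. A picture is of the moment at which its call begins: read the wrist's pose just before it. calibration takes no time and is no camera call; for the wrist camera it gives the pose at the moment of the call.
- workorder.sign_off(): hands the job in, once; it reports no verdict.
The state is a dict: "time_s": time; "joint_pos": joint angles; "joint_velocities": joint speeds; "effort": joint torques, N m; "tool_pos": TCP position; "ee_rot": TCP orientation; "wrist_force": force on the tool from outside, world axes, zero at the start; "moment": the same for the moment, N m; "grip_width": finger opening in m.
Only numpy, scipy, OpenCV 4.12 (cv2) and the standard library are available. Lean on these libraries where they do the work, as an engineer would, in place of code of your own. Each camera call takes 0.05 s, during which the arm holds its last target. There are 200 camera calls.

## Task

Get the gauge pin standing upright for the microscope: swing the empty tilting holder cup down by its bail until it lies level on its stop in line with the rails, slide the pin along the rails into the cup until its foot is fully home against the cup's floor, then swing the cup up to its upright stop with the pin in it. Leave the other things on the bench where they are.

Things in the scene. Friction and masses are not known exactly. Their poses are not given: they have to be found in the camera images.
- holder (a joint): tilt of the holder cup about its level hinge, rad: 0 = lying level on its stop, mouth facing the rails, in line with the pin; 1.571 = upright on its other stop, mouth up. Stiff hinge (0.2 N m): the empty cup stays at any angle. With the pin in it, it takes up to 5 N at the bail to raise and stays upright by itself
- hinge (a point): middle of the hinge axis, 34 above the bench, near one end of the fixture's fixed black base plate (340 x 120 x 12). Axes are the fixture's and never turn with the cup: x level, along the rails, pointing from the rails to the hinge; y along the hinge; z up (lengths in mm)
- rails (a point): middle of the rails, at the height of the rod tops, 52 above the bench, 184 before the hinge. The rails are two level parallel 8 mm steel rods, 24 apart (centres), 200 long, from 84 to 284 before the hinge along its -x; the pin lies on them. Axes as at hinge (lengths in mm)
- cup_floor (a point): centre of the cup's inner floor. The grey cup is 72 long outside, 60 deep inside, bore diameter 29, funnel mouth 41 inside and 49 outside. Axes turn with the cup: x along the bore from mouth to floor (points down when the cup is upright). With the cup lying it is 12 before the hinge and 60 above the bench (lengths in mm)
- cup_mouth (a point): centre of the cup's mouth, 60 from cup_floor along the bore (lengths in mm)
- bail_grip (a point): middle of the bail's 12 mm round crossbar, parallel to the hinge and 160 from it, between two side rods 86 apart. Fixed to the cup, turns with it: cup lying, the bar is 55 before the hinge (-x) and 184 above the bench; cup upright, 150 beyond the hinge (+x) and 89 above the bench. Can be pinched from above or pushed; the bar may turn between the fingers (lengths in mm)
- pin: plain ground steel gauge pin, diameter 24, 130 long, 0.42 kg, lying on the two rails with its axis 58.5 above the bench; origin at its centre; x axis along it, towards the foot (lengths in mm)
- pin_foot (a point): centre of the pin's end face that points to the hinge; goes into the cup (lengths in mm)
- pin_tail (a point): centre of the pin's other end face, the one to push; it stands clear of the rods from 52 to 70 above the bench. When the pin is home it is 142 before the hinge, and with the cup upright 176 above the bench (lengths in mm)
- gauge_block: steel block 100 x 35 x 25, lying flat; origin centre of underside (lengths in mm)
- ring_gauge: steel ring, outer diameter 72, hole 40, 22 high, lying flat; origin centre of underside (lengths in mm)
- master_disc: black disc, diameter 64, 14 high; origin centre of underside (lengths in mm)
- brush: wooden-handled hand brush lying along its x axis; origin under its middle (lengths in mm)
- steel_rule: flat metal rule 160 x 28 x 6; origin centre of underside (lengths in mm)
- pen_cup: plain black empty cup, diameter 72, 90 high, standing loose on the bench; origin centre of underside. Not the holder of this task (lengths in mm)
- oil_can: small amber jar, diameter 60, 110 high; origin centre of underside (lengths in mm)
There are look-alikes about, which are no part of the job. What is shaped like the pin but pink is not meant.

How it is judged:
By the outcome, as a careful person would: the job done as asked, in the order asked, and still so for the second after the job is handed in, with the robot touching nothing.
It also fails if it takes over 69 s, if anything falls off the work surface, if the arm or the gripper's body presses on something with over 40 N, if the wrist force passes 120 N, or if a joint passes its speed limit or range.

## Working session

There is one attempt and no reset: what is moved stays moved. The work goes in short steps, Python scripts to look and compute and a tool call to move; the robot and the scene stay as the last step left them, time stands still between calls to the robot, and variables do not carry over. Pictures are saved under pics/ and viewed, on a budget of 10 in all, crops included, one or two more only if the job needs it, and the job is handed in when it is done.

Besides the shell and the picture viewer there is one more tool, called after "Call:" as name(argument=value, ...) on one line, values as JSON. move_arm: Moves the arm, as the interface text tells. Its arguments: {"type":"object","properties":{"deltas":{"type":"array","items":{"type":"array","items":{"type":"number"}}},"force":{"type":"number"}},"required":["deltas"]}

```bash
mkdir -p pics
python3 - <<'E'
from station import *
import cv2
o=get_obs();print({k:o[k] for k in('time_s','tool_pos','ee_rot','grip_width')})
for n in('scene','side'):
    cv2.imwrite(f'pics/{n}0.png',read_camera(n)[:,:,::-1]);print(n,calibration(n))
E
```

```text
{'time_s': 0.0, 'tool_pos': array([7.24645577e-01, 2.37337135e-07, 3.01880494e-01]), 'ee_rot': array([[-6.22699336e-05,  9.99998857e-01, -1.51092462e-03],
       [ 9.99999991e-01,  6.20856312e-05, -1.22026453e-04],
       [-1.21932507e-04, -1.51093221e-03, -9.99998851e-01]]), 'grip_width': 0.09280701457461912}
scene {'fx': 440.67268967763414, 'fy': 440.67268967763414, 'cx': 323.19670462339695, 'cy': 200.44332985276952, 'R': array([[-0.70950283,  0.70448843,  0.0173722 ],
       [ 0.54965362,  0.56865676, -0.61197254],
       [-0.44100639, -0.42464756, -0.79068819]]), 't': array([ 0.4182795 , -0.21994915,  1.50840692])}
side {'fx': 412.60889827858085, 'fy': 412.60889827858085, 'cx': 320.2860678748008, 'cy': 193.64697785125875, 'R': array([[ 0.9866543 , -0.1614261 , -0.02132862],
       [-0.12382209, -0.65876496, -0.74208949],
       [ 0.10574206,  0.73482674, -0.6699614 ]]), 't': array([-0.55185145,  0.18372731,  1.22789243])}
```

View pics/scene0.png

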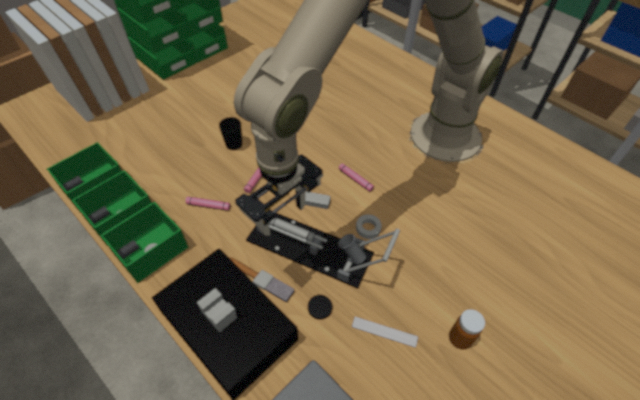

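View pics/side0.png

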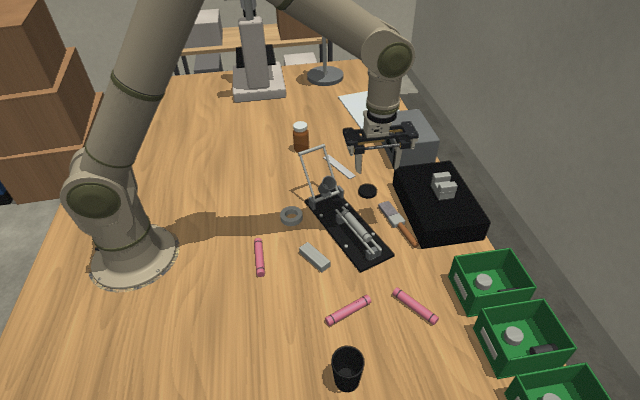

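The scene view shows the black fixture at about (247..375, 215..280), with the bail at (395,240) and the pin on the rails at (297,232). In the side view the fixture is at (305..392, 190..268), the bail bar at (313,150) and the steel pin at (358,230). The three pink look-alikes lie on the bench. The pen cup at (347,368) is not the holder. I'll check both in one enlarged crop.

Run:
```python
import cv2,numpy as np
a=cv2.imread('pics/scene0.png')[190:300,230:410];b=cv2.imread('pics/side0.png')[130:280,270:410]
a=cv2.resize(a,(720,440)[:2],interpolation=3)[:, :]; a=cv2.resize(a,None,fx=.55,fy=.55) if 0 else a
b=cv2.resize(b,None,fx=4,fy=4,interpolation=3)
cv2.imwrite('pics/cropb.png',b)
cv2.imwrite('pics/cropa.png',a)
```

```text
(no output)
```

View pics/cropb.png

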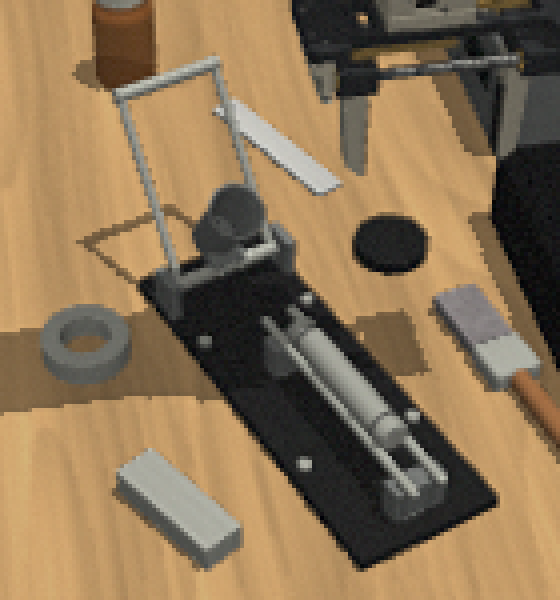

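View pics/cropa.png

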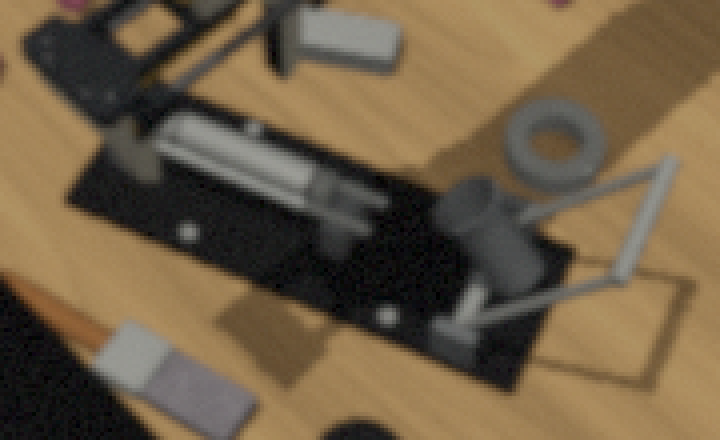

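The side crop shows the tilted grey cup and bail, with the bail bar running from (118,97) to (216,62). The plain steel pin lies on the rods, tail at about (393,430). The plate corners are at (365,567), (497,497) and (140,285). This is the only steel pin lying on rails; the pink ones on the bench are not meant. In the scene crop the bail bar runs from (672,160) to (622,275) and the plate corners are at (72,197), (515,390) and (573,255).

```bash
cat > h.py <<'E'
import numpy as np,cv2
from station import *
def ray(n,p,c=None):
    c=c or calibration(n);R=np.array(c['R']);o=-R.T@c['t']
    d=R.T@np.array([(p[0]-c['cx'])/c['fx'],(p[1]-c['cy'])/c['fy'],1]);return o,d/np.linalg.norm(d)
def onz(n,p,z,c=None):
    o,d=ray(n,p,c);return o+d*(z-o[2])/d[2]
def tri(r1,r2):
    (a,u),(b,v)=r1,r2;s=np.linalg.lstsq(np.c_[u,-v],b-a,rcond=None)[0]
    p,q=a+s[0]*u,b+s[1]*v;return (p+q)/2,np.linalg.norm(p-q)
def proj(n,X,c=None):
    c=c or calibration(n);x=np.array(c['R'])@X+c['t'];return np.array([c['fx']*x[0]/x[2]+c['cx'],c['fy']*x[1]/x[2]+c['cy']])
E
python3 - <<'E'
from h import *
np.set_printoptions(precision=4,suppress=True)
S=lambda x,y:(270+x/4-.4,130+y/4-.4)
C=lambda x,y:(230+x/4-.4,190+y/4-.4)
for p in((365,560),(497,493),(140,282)):print('side plate',onz('side',S(*p),.012))
for p in((72,193),(515,385),(573,255)):print('scene plate',onz('scene',C(*p),.012))
b=[tri(ray('side',S(118,97)),ray('scene',C(672,160))),tri(ray('side',S(216,62)),ray('scene',C(622,275)))]
print('bail',b,np.linalg.norm(b[0][0]-b[1][0]))
print('tail',onz('side',S(393,432),.0585),'rod ends tail L,R',onz('side',S(415,490),.048),onz('side',S(443,478),.048),'far',onz('side',S(266,321),.048))
E
```

```text
side plate [ 0.6455 -0.1791  0.012 ]
side plate [ 0.7537 -0.1374  0.012 ]
side plate [0.5285 0.1334 0.012 ]
scene plate [ 0.748  -0.1399  0.012 ]
scene plate [0.6354 0.1755 0.012 ]
scene plate [0.5347 0.1372 0.012 ]
bail [(array([0.5242, 0.1846, 0.1668]), np.float64(0.00196514424476389)), (array([0.6079, 0.2155, 0.1677]), np.float64(0.002469947779520033))] 0.08926808193700903
tail [ 0.6814 -0.1063  0.0585] rod ends tail L,R [ 0.6861 -0.1527  0.048 ] [ 0.7082 -0.1457  0.048 ] far [0.6156 0.0325 0.048 ]
```

Measurements agree with the given sizes. The hinge is at about (0.598, 0.117) and the fixture x axis is e = (-0.344, 0.939). The bail is at about (0.566, 0.200, 0.167), radius 0.160, so the tilt is about 54°. I'll move over the bail.

Call:
move_arm(deltas=[[25,-20,0,0.12,100],[50,-40,0,0.24,100],[75,-60,0,0.36,100],[100,-80,0,0.48,100],[125,-100,0,0.6,100],[150,-120,0,0.72,100],[175,-140,0,0.84,100],[200,-159,0,0.96,100]])

```text
time_s: 0.77
tool_pos: [0.5646, 0.201, 0.3025]
ee_rot: [[0.823, 0.569, -0.001], [0.569, -0.823, -0.0], [-0.001, -0.0, -1.0]]
wrist_force: [0.8, 1.5, -0.0]
grip_width: 0.093
```

Call:
move_arm(deltas=[[0,0,0,0.12,80],[0,0,0,0.24,70],[0,0,0,0.26,70],[0,0,0,0.26,70],[0,0,0,0.26,70],[0,0,0,0.26,70],[0,0,0,0.26,70],[0,0,0,0.26,70]])

```text
time_s: 1.43
tool_pos: [0.5662, 0.1995, 0.3027]
ee_rot: [[0.939, 0.344, -0.0], [0.344, -0.939, 0.0], [-0.0, -0.0, -1.0]]
wrist_force: [0.1, 0.5, -0.7]
grip_width: 0.0651
```

Run:
```python
from h import *
c=calibration('wrist');im=read_camera('wrist')[:,:,::-1];cv2.imwrite('pics/w1.png',im)
o=get_obs();print(o['time_s'],o['tool_pos'],o['ee_rot'],o['joint_pos']);np.save('w1.npy',c,allow_pickle=True)
print(proj('wrist',np.array([.566,.2,.167]),c),proj('wrist',np.array([.598,.1168,.034]),c))
```

```text
1.4833 [0.56612918 0.19960576 0.30270279] [[ 9.39014076e-01  3.43878697e-01 -8.03156553e-05]
 [ 3.43878701e-01 -9.39014078e-01  3.21289217e-05]
 [-6.43690792e-05 -5.77883529e-05 -9.99999996e-01]] [-0.66488375  0.46503314  0.33472026  1.90873719 -0.20668709  0.8011334
 -1.43833121]
[325.11729757 216.46994396] [407.03860565 178.61401325]
```

View pics/w1.png

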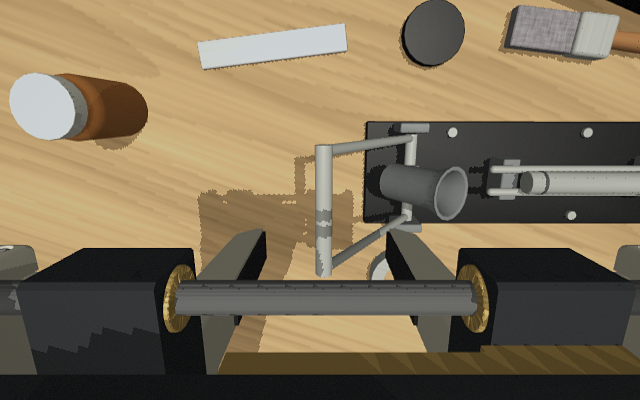

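The wrist view shows the bail bar at (324,145–275), centred between the fingers, within a few px of the predicted (325,216). The hinge shaft at (409,178) matches its prediction. The pin foot is at about (535,182). Next: descend and pinch.

Call:
move_arm(deltas=[[0,0,15,0,60],[0,0,30,0,60],[0,0,45,0,60],[0,0,60,0,60],[0,0,70,0,60],[0,0,70,0,60],[0,0,70,0,0],[0,0,70,0,0]], force=10)

```text
time_s: 2.15
tool_pos: [0.5664, 0.1999, 0.2333]
ee_rot: [[0.939, 0.344, 0.001], [0.344, -0.939, 0.0], [0.001, 0.0, -1.0]]
wrist_force: [-0.1, -0.7, 0.5]
grip_width: 0.0466
```

Call:
move_arm(deltas=[[0,0,0,0,0],[0,0,0,0,0],[0,0,0,0,0],[0,0,0,0,0],[0,0,0,0,0],[0,0,0,0,0],[0,0,0,0,0],[0,0,0,0,0]])

```text
time_s: 2.82
tool_pos: [0.566, 0.2004, 0.2329]
ee_rot: [[0.939, 0.344, 0.0], [0.344, -0.939, 0.0], [0.0, -0.0, -1.0]]
wrist_force: [-1.1, 2.0, 3.5]
grip_width: 0.0111
```

Call:
move_arm(deltas=[[0,8,-5,0,0],[0,16,-9.5,0,0],[0,25,-14,0,0],[0,34,-17.5,0,0],[0,43,-20.5,0,0],[0,53,-23,0,0],[0,62,-24.8,0,0],[0,72,-26,0,0]])

```text
time_s: 3.48
tool_pos: [0.5911, 0.1313, 0.259]
ee_rot: [[0.939, 0.343, 0.0], [0.343, -0.939, -0.0], [0.0, 0.0, -1.0]]
wrist_force: [-1.1, 2.4, 2.5]
grip_width: 0.0118
```

Call:
move_arm(deltas=[[0,9,-0.7,0,0],[0,18,-1,0,0],[0,27,-0.7,0,0],[0,36,0.2,0,0],[0,46,1.7,0,0],[0,56,4,0,0],[0,64,6.4,0,0],[0,71,8.6,0,0]])

```text
time_s: 4.15
tool_pos: [0.6153, 0.0645, 0.2496]
ee_rot: [[0.939, 0.343, -0.0], [0.343, -0.939, -0.0], [-0.001, 0.0, -1.0]]
wrist_force: [-1.1, 0.3, 0.7]
grip_width: 0.0115
```

Call:
move_arm(deltas=[[0,2,0.7,0,0],[0,4,1.5,0,0],[0,6,2,0,0],[0,8,3,0,0],[0,8,3,0,0],[0,8,3,0,0],[0,8,3,0,0],[0,8,3,0,0]])

```text
time_s: 4.82
tool_pos: [0.6168, 0.0625, 0.2477]
ee_rot: [[0.938, 0.347, -0.002], [0.347, -0.938, 0.005], [-0.0, -0.005, -1.0]]
wrist_force: [-7.2, 13.4, 12.8]
grip_width: 0.0118
```

The force shows the cup against its lying stop, with the bar about 183 mm up as expected. Release and rise.

Call:
move_arm(deltas=[[0,-6,-2,0,0],[0,-6,-2,0,50],[0,-6,-2,0,50],[0,-6,-2,0,50],[0,-6,-20,0,50],[0,-6,-50,0,50],[0,-6,-80,0,50],[0,-6,-80,0,50]])

```text
time_s: 5.48
tool_pos: [0.618, 0.0625, 0.3323]
ee_rot: [[0.94, 0.342, 0.008], [0.342, -0.94, 0.001], [0.007, 0.002, -1.0]]
wrist_force: [0.3, -0.5, 0.9]
grip_width: 0.046
```

Call:
move_arm(deltas=[[0,26,0,-0.12,20],[0,52,0,-0.24,0],[0,78,0,-0.36,0],[0,104,0,-0.48,0],[0,130,0,-0.6,0],[0,156,0,-0.72,0],[0,182,0,-0.84,0],[0,207,0,-0.96,0]])

```text
time_s: 6.15
tool_pos: [0.6871, -0.1331, 0.3266]
ee_rot: [[0.253, 0.968, -0.0], [0.968, -0.253, -0.001], [-0.001, -0.0, -1.0]]
wrist_force: [1.3, -0.2, -1.0]
grip_width: 0.0012
```

Call:
move_arm(deltas=[[0,0,0,-0.12,0],[0,0,0,-0.24,0],[0,0,0,-0.36,0],[0,0,0,-0.48,0],[0,0,0,-0.6,0],[0,0,0,-0.61,0],[0,0,0,-0.61,0],[0,0,0,-0.61,0]])

```text
time_s: 6.82
tool_pos: [0.6868, -0.1312, 0.3268]
ee_rot: [[-0.339, 0.941, -0.0], [0.941, 0.339, -0.0], [-0.0, -0.0, -1.0]]
wrist_force: [-0.6, 0.5, 0.6]
grip_width: 0.0005
```

Run:
```python
from h import *
c=calibration('wrist');im=read_camera('wrist')[:,:,::-1].copy()
s=read_camera('side')[:,:,::-1]
o=get_obs();print(o['time_s'],o['tool_pos'],o['ee_rot'])
h=np.array([.598,.1145,.0]);e=np.array([-.344,.939,0])
for d,z in((-284,52),(-238,58.5),(-84,52),(-72,60),(-55,184)):print(d,z,proj('wrist',h+e*d/1000+[0,0,z/1000],c))
out=np.zeros((400+300,640,3),np.uint8);out[:400]=im
out[400:700,:]=cv2.resize(s[130:280,250:410],(320,300)).repeat(1,0)[:, :].__class__ and np.hstack([cv2.resize(s[130:280,250:410],(320,300)),np.zeros((300,320,3),np.uint8)])
cv2.imwrite('pics/w2.png',out[:600]) if 0 else cv2.imwrite('pics/w2.png',im);cv2.imwrite('pics/s2.png',s)
```

```text
6.9167 [ 0.6869347  -0.13069045  0.32697493] [[-3.40400803e-01  9.40280421e-01 -1.51886389e-04]
 [ 9.40280423e-01  3.40400771e-01 -2.02724644e-04]
 [-1.38915770e-04 -2.11823430e-04 -9.99999968e-01]]
-284 52 [326.14682317 198.43004817]
-238 58.5 [325.92120174 158.41633924]
-84 52 [3.25007611e+02 1.18502109e-01]
-72 60 [324.91528048 -16.98708976]
-55 184 [ 324.38110956 -137.494325  ]
```

View pics/w2.png

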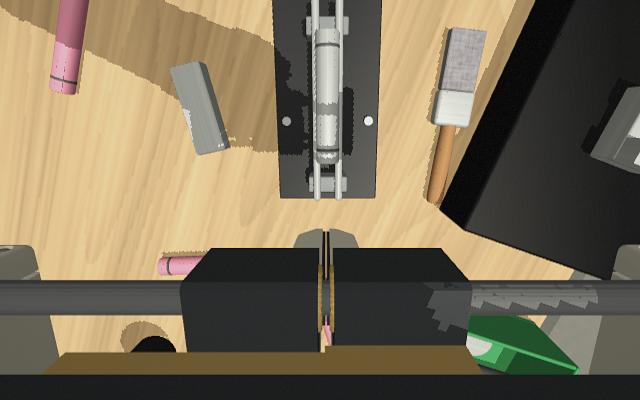

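The wrist view shows the rods at columns 317 and 341 (centre about 328, predicted 326), the rod ends at row 199 (predicted 198), and the pin tail at row 161. The pin is centred, so I shift +2 mm along tool y and descend behind the tail.

Call:
move_arm(deltas=[[-8,2,20,0,0],[-8,2,45,0,0],[-8,2,70,0,0],[-8,2,95,0,0],[-8,2,120,0,0],[-8,2,145,0,0],[-8,2,165,0,0],[-8,2,175,0,0]])

```text
time_s: 7.58
tool_pos: [0.6906, -0.137, 0.1493]
ee_rot: [[-0.342, 0.94, -0.003], [0.94, 0.342, 0.0], [0.001, -0.003, -1.0]]
wrist_force: [-0.4, 0.8, -0.7]
grip_width: 0.0002
```

Call:
move_arm(deltas=[[0,0,4,0,0],[0,0,8,0,0],[0,0,10,0,0],[0,0,11,0,0],[0,0,11,0,0],[0,0,11,0,0],[0,0,11,0,0],[0,0,11,0,0]])

```text
time_s: 8.25
tool_pos: [0.6918, -0.1374, 0.1417]
ee_rot: [[-0.343, 0.939, 0.001], [0.939, 0.343, -0.0], [-0.0, 0.001, -1.0]]
wrist_force: [-1.2, -0.1, 0.2]
grip_width: 0.0004
```

Call:
move_arm(deltas=[[6,0,0,0,0],[12,0,0,0,0],[18,0,0,0,0],[24,0,0,0,0],[30,0,0,0,0],[36,0,0,0,0],[42,0,0,0,0],[48,0,0,0,0]])

```text
time_s: 8.92
tool_pos: [0.675, -0.092, 0.1412]
ee_rot: [[-0.343, 0.939, 0.0], [0.939, 0.343, -0.0], [-0.0, 0.0, -1.0]]
wrist_force: [1.5, -3.0, -0.4]
grip_width: 0.0005
```

Call:
move_arm(deltas=[[6,0,0,0,0],[12,0,0,0,0],[18,0,0,0,0],[24,0,0,0,0],[30,0,0,0,0],[36,0,0,0,0],[42,0,0,0,0],[48,0,0,0,0]])

```text
time_s: 9.58
tool_pos: [0.6585, -0.0465, 0.1412]
ee_rot: [[-0.343, 0.939, 0.0], [0.939, 0.343, 0.0], [0.0, 0.0, -1.0]]
wrist_force: [1.0, -4.7, 0.6]
grip_width: 0.0002
```

Run:
```python
from h import *
c=calibration('wrist');im=read_camera('wrist')[:,:,::-1]
s=read_camera('side')[:,:,::-1];o=get_obs();p=o['tool_pos'];h=np.array([.599,.1155,0]);e=np.array([-.344,.939,0]);print(o['time_s'],(p-h)@e,p,o['wrist_force'])
for d,z in((-142,58.5),(-142,70.5),(-72,84)):print(d,proj('wrist',h+e*d/1000+[0,0,z/1000],c))
cv2.imwrite('pics/m3.png',np.vstack([im[:300],cv2.resize(s[110:260,250:570],(640,300))]))
```

```text
9.6833 -0.17132912572205938 [ 0.6581059  -0.04530585  0.14109135] [ 0.05892823  0.68330139 -0.50586986]
-142 [324.32271011 190.04726563]
-142 [324.24944862 195.56412819]
-72 [323.70629081  29.11543028]
```

View pics/m3.png

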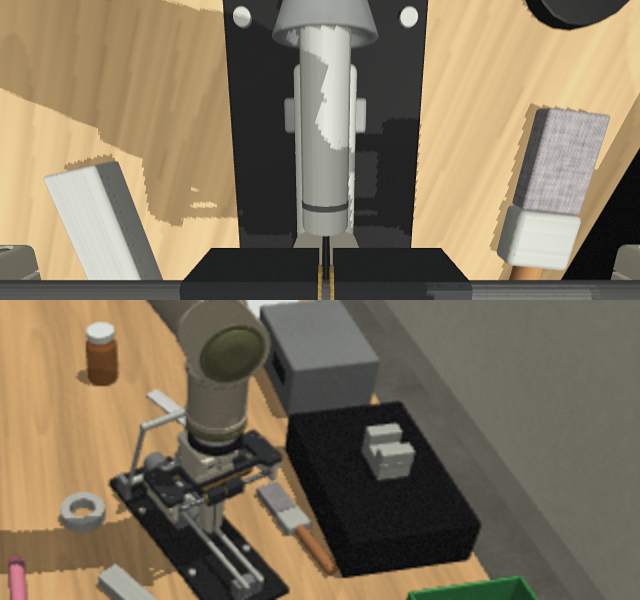

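The pin foot has entered the cup mouth (wrist view: mouth at row 40, tail at row 235, home expected at about 193), so about 20 mm remain. I'll push gently, because a hard push on the floor could tip the cup.

Call:
move_arm(deltas=[[3,0,0,0,0],[6,0,0,0,0],[8,0,0,0,0],[10,0,0,0,0],[12,0,0,0,0],[14,0,0,0,0],[15,0,0,0,0],[15,0,0,0,0]])

```text
time_s: 10.35
tool_pos: [0.6533, -0.0327, 0.1411]
ee_rot: [[-0.343, 0.939, -0.0], [0.939, 0.343, 0.0], [0.0, -0.0, -1.0]]
wrist_force: [-0.2, -2.2, 1.4]
grip_width: 0.0003
```

Call:
move_arm(deltas=[[0.5,0,0,0,0],[1,0,0,0,0],[1.5,0,0,0,0],[2,0,0,0,0],[2.5,0,0,0,0],[3,0,0,0,0],[3,0,0,0,0],[3,0,0,0,0]])

```text
time_s: 11.02
tool_pos: [0.6525, -0.0302, 0.1411]
ee_rot: [[-0.343, 0.939, -0.0], [0.939, 0.343, 0.0], [0.0, -0.0, -1.0]]
wrist_force: [0.5, -2.9, 0.4]
grip_width: 0.0007
```

Call:
move_arm(deltas=[[0.5,0,0,0,0],[1,0,0,0,0],[1.5,0,0,0,0],[2,0,0,0,0],[2,0,0,0,0],[2,0,0,0,0],[2,0,0,0,0],[2,0,0,0,0]])

```text
time_s: 11.68
tool_pos: [0.6518, -0.0284, 0.1411]
ee_rot: [[-0.343, 0.939, -0.0], [0.939, 0.343, 0.0], [0.0, -0.0, -1.0]]
wrist_force: [0.5, -2.0, 0.3]
grip_width: 0.0006
```

Run:
```python
from h import *
c=calibration('wrist');im=read_camera('wrist')[:,:,::-1]
o=get_obs();p=o['tool_pos'];h=np.array([.599,.1155,0]);e=np.array([-.344,.939,0]);print(o['time_s'],(p-h)@e,p,o['wrist_force'])
for d,z in((-142,58.5),(-142,70.5),(-72,84)):print(d,proj('wrist',h+e*d/1000+[0,0,z/1000],c))
cv2.imwrite('pics/m4.png',im)
g=cv2.cvtColor(im,6)[:,315:340].mean(1);print(g[195:262].astype(int))
g=cv2.cvtColor(cv2.imread('pics/m3.png'),6)[:300,315:340].mean(1);print(g[195:262].astype(int))
```

```text
11.7333 -0.15322622249490966 [ 0.6517537  -0.02835405  0.14112341] [ 0.61991477 -3.79292004  0.61760318]
-142 [324.48179063 225.60148421]
-142 [324.41893697 233.5087557 ]
-72 [323.92132761  81.72975559]
[155 155 155 155 155 155 155 155 155 156 149 106  70  73  73  72  80 121
 159 156 154 155 154 154 154 155 154 154 154 154 154 154 154 154 154 154
 154 154 153 150 142 115 100 101 102 102 101 101 101 101 100 101  96  52
  55  55  55  55  55  55  53  54  53  53  53  53  53]
[154 154 154 154 154 154 154 154 154 155 148 108  69  73  73  72  80 120
 157 154 153 154 153 153 153 153 153 153 153 153 153 153 153 153 153 153
 153 153 152 149 141 113  99 101 101 101 101 101 100 101 100 100  95  52
  54  55  54  55  54  54  53  53  53  53  53  53  53]
```

Still sliding at about 3 N. The tail at row 235 is within about 1 mm of home (233.5). I'll creep on until the force rises.

Call:
move_arm(deltas=[[0.3,0,0,0,0],[0.6,0,0,0,0],[0.9,0,0,0,0],[1.2,0,0,0,0],[1.5,0,0,0,0],[1.5,0,0,0,0],[1.5,0,0,0,0],[1.5,0,0,0,0]])

```text
time_s: 12.4
tool_pos: [0.6513, -0.027, 0.1411]
ee_rot: [[-0.343, 0.939, -0.0], [0.939, 0.343, -0.0], [-0.0, -0.0, -1.0]]
wrist_force: [0.2, -3.5, 1.1]
grip_width: 0.0005
```

Call:
move_arm(deltas=[[0.3,0,0,0,0],[0.6,0,0,0,0],[0.9,0,0,0,0],[1.2,0,0,0,0],[1.5,0,0,0,0],[1.5,0,0,0,0],[1.5,0,0,0,0],[1.5,0,0,0,0]])

```text
time_s: 13.07
tool_pos: [0.651, -0.0262, 0.1412]
ee_rot: [[-0.342, 0.94, 0.0], [0.94, 0.342, -0.001], [-0.001, 0.0, -1.0]]
wrist_force: [1.3, -6.1, 0.1]
grip_width: 0.0005
```

Call:
move_arm(deltas=[[0.2,0,0,0,0],[0.4,0,0,0,0],[0.6,0,0,0,0],[0.8,0,0,0,0],[0.8,0,0,0,0],[0.8,0,0,0,0],[0.8,0,0,0,0],[0.8,0,0,0,0]])

```text
time_s: 13.73
tool_pos: [0.6509, -0.0261, 0.1412]
ee_rot: [[-0.342, 0.94, 0.001], [0.94, 0.342, -0.001], [-0.002, 0.0, -1.0]]
wrist_force: [2.3, -7.4, -0.2]
grip_width: 0.0005
```

Run:
```python
from h import *
c=calibration('wrist');im=read_camera('wrist')[:,:,::-1]
o=get_obs();p=o['tool_pos'];h=np.array([.599,.1155,0]);e=np.array([-.344,.939,0]);print(o['time_s'],(p-h)@e,p,o['wrist_force'])
for d,z in((-142,58.5),(-142,70.5),(-72,84.5)):print(d,proj('wrist',h+e*d/1000+[0,0,z/1000],c))
cv2.imwrite('pics/m5.png',im)
```

```text
13.7833 -0.15085402714684668 [ 0.65091472 -0.02613511  0.1411892 ] [ 2.94797952 -7.48007881  0.99354565]
-142 [324.47865832 229.51364613]
-142 [324.42772147 237.70875449]
-72 [323.76428712  87.51638584]
```

View pics/m5.png

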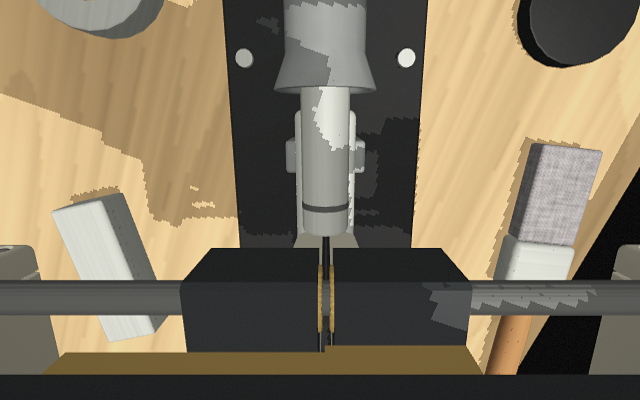

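The force rose to about 8 N with the pin stopped. The mouth is at row 90 and the tail at row 236, with 87.5 and 237.7 predicted for home, so the pin is home. Back off, rise, turn, and go back over the bail.

Call:
move_arm(deltas=[[-5,0,0,0,0],[-12,0,0,0,0],[-12,0,-30,0,0],[-12,0,-65,0,0],[-12,0,-100,0,0],[-12,0,-135,0,0],[-12,0,-165,0,0],[-12,0,-165,0,30]])

```text
time_s: 14.45
tool_pos: [0.6567, -0.0356, 0.3126]
ee_rot: [[-0.343, 0.939, 0.009], [0.939, 0.343, 0.001], [-0.002, 0.009, -1.0]]
wrist_force: [0.5, 0.1, 0.6]
grip_width: 0.0038
```

Call:
move_arm(deltas=[[13,0,0,0.12,50],[26,0,0,0.24,50],[39,0,0,0.36,50],[52,0,0,0.48,50],[65,0,0,0.6,50],[80,-1,0,0.72,50],[95,-1,0,0.84,50],[106,-1,0,0.96,50]])

```text
time_s: 15.12
tool_pos: [0.6165, 0.0649, 0.3055]
ee_rot: [[0.576, 0.817, -0.001], [0.817, -0.576, 0.001], [0.0, -0.002, -1.0]]
wrist_force: [-1.2, 0.6, -0.4]
grip_width: 0.0463
```

Call:
move_arm(deltas=[[0,0,0,0.12,50],[0,0,0,0.24,50],[0,0,0,0.36,50],[0,0,0,0.48,50],[0,0,0,0.6,50],[0,0,0,0.61,50],[0,0,0,0.61,50],[0,0,0,0.61,50]])

```text
time_s: 15.78
tool_pos: [0.6172, 0.0634, 0.3058]
ee_rot: [[0.938, 0.348, -0.001], [0.348, -0.938, 0.0], [-0.001, -0.0, -1.0]]
wrist_force: [0.2, -0.7, 0.1]
grip_width: 0.0465
```

Run:
```python
from h import *
c=calibration('wrist');im=read_camera('wrist')[:,:,::-1]
o=get_obs();p=o['tool_pos'];print(o['time_s'],p,o['ee_rot'])
h=np.array([.599,.1155,0]);e=np.array([-.344,.939,0]);y=np.array([-.939,-.344,0])
for d,l,z in((-55,0,184),(-142,0,70.5),(-72,0,84.5)):print(d,proj('wrist',h+e*d/1000+y*l/1000+[0,0,z/1000],c))
cv2.imwrite('pics/m6.png',im)
```

```text
15.8333 [0.61724567 0.06328198 0.30589076] [[ 9.37861742e-01  3.47008909e-01 -4.13100299e-04]
 [ 3.47008977e-01 -9.37861802e-01  1.04144997e-04]
 [-3.51291749e-04 -2.41023120e-04 -9.99999909e-01]]
-55 [325.67693159 221.5200628 ]
-142 [413.38179881 185.74505402]
-72 [343.62659795 188.55692943]
```

View pics/m6.png

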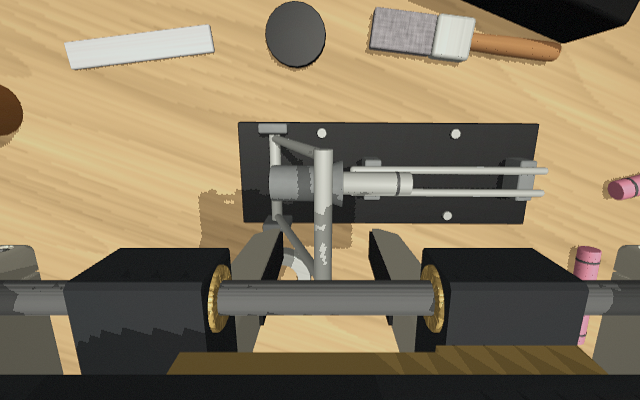

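The bar is at column 324, centred in the gripper. The pin tail is at column 412 with 413 predicted for home, so the pin is still home. Descend and pinch.

Call:
move_arm(deltas=[[0,0,15,0,50],[0,0,30,0,50],[0,0,45,0,50],[0,0,57,0,50],[0,0,57,0,50],[0,0,57,0,0],[0,0,57,0,0],[0,0,57,0,0]], force=20)

```text
time_s: 16.5
tool_pos: [0.6178, 0.063, 0.25]
ee_rot: [[0.939, 0.344, 0.001], [0.344, -0.939, 0.0], [0.001, 0.0, -1.0]]
wrist_force: [-0.3, 0.8, 0.6]
grip_width: 0.0307
```

Call:
move_arm(deltas=[[0,0,0,0,0],[0,0,0,0,0],[0,0,0,0,0],[0,0,0,0,0],[0,0,0,0,0],[0,0,0,0,0],[0,0,0,0,0],[0,0,0,0,0]])

```text
time_s: 17.17
tool_pos: [0.6174, 0.0634, 0.2494]
ee_rot: [[0.939, 0.344, 0.0], [0.344, -0.939, 0.0], [0.0, -0.0, -1.0]]
wrist_force: [-1.5, 2.9, 5.8]
grip_width: 0.0111
```

Call:
move_arm(deltas=[[0,-10.9,-3.6,0,0],[0,-21.7,-6.3,0,0],[0,-32.7,-8.2,0,0],[0,-43.8,-9.4,0,0],[0,-55,-9.8,0,0],[0,-66.2,-9.4,0,0],[0,-77.3,-8.2,0,0],[0,-88.3,-6.3,0,0]])

```text
time_s: 17.83
tool_pos: [0.5872, 0.1469, 0.2558]
ee_rot: [[0.939, 0.344, 0.002], [0.344, -0.939, 0.0], [0.002, 0.001, -1.0]]
wrist_force: [3.8, -2.5, 1.7]
grip_width: 0.0114
```

Call:
move_arm(deltas=[[0,-10.8,2.7,0,0],[0,-21.4,6.1,0,0],[0,-31.8,10.3,0,0],[0,-41.8,15.2,0,0],[0,-51.5,20.8,0,0],[0,-60.7,27.1,0,0],[0,-69.5,33.9,0,0],[0,-77.8,41.4,0,0]])

```text
time_s: 18.5
tool_pos: [0.56, 0.2201, 0.2132]
ee_rot: [[0.939, 0.344, 0.0], [0.344, -0.939, 0.0], [0.0, -0.0, -1.0]]
wrist_force: [4.8, -0.9, -1.0]
grip_width: 0.011
```

Call:
move_arm(deltas=[[0,-5.9,6,0,0],[0,-11.5,12.3,0,0],[0,-16.7,18.8,0,0],[0,-21.5,25.6,0,0],[0,-26,32.7,0,0],[0,-30.2,40,0,0],[0,-33.9,47.5,0,0],[0,-36.5,53,0,0]])

```text
time_s: 19.17
tool_pos: [0.5473, 0.2537, 0.1599]
ee_rot: [[0.939, 0.344, -0.001], [0.344, -0.939, -0.0], [-0.001, 0.0, -1.0]]
wrist_force: [3.7, 0.2, 0.8]
grip_width: 0.0112
```

Call:
move_arm(deltas=[[0,-0.5,1.5,0,0],[0,-1,3,0,0],[0,-1.5,4.5,0,0],[0,-2,6,0,0],[0,-2.5,7.5,0,0],[0,-3,9,0,0],[0,-3,9,0,0],[0,-3,9,0,0]])

```text
time_s: 19.83
tool_pos: [0.5465, 0.2559, 0.1533]
ee_rot: [[0.939, 0.343, -0.0], [0.343, -0.939, 0.001], [0.0, -0.001, -1.0]]
wrist_force: [-2.1, 0.1, 15.2]
grip_width: 0.0112
```

Run:
```python
from h import *
s=read_camera('side')[:,:,::-1];o=get_obs();p=o['tool_pos'];h=np.array([.599,.1155,0]);e=np.array([-.344,.939,0]);print(o['time_s'],(p-h)@e,p,o['wrist_force'])
cv2.imwrite('pics/s7.png',cv2.resize(s[80:260,230:430],(800,600)[:1]+(600,)) if 0 else cv2.resize(s[80:260,230:430],None,fx=3,fy=3))
```

```text
19.8833 0.14989813480708603 [0.54656981 0.25592828 0.15325459] [-1.23072241 -0.72620414 14.89700628]
```

View pics/s7.png

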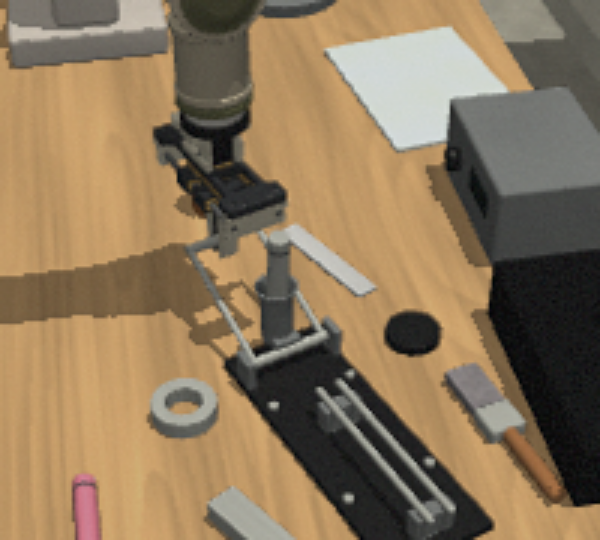

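The pin stands upright in the cup at about (277,285) in the crop. The bar is at +150 mm and 88 mm up, with 15 N against the upright stop. Relax, release, and rise away from the pin.

Call:
move_arm(deltas=[[0,1,-5,0,0],[0,1,-6,0,0],[0,1,-6,0,40],[0,1,-6,0,40],[0,1,-6,0,40],[0,1,-6,0,40],[0,1,-6,0,40],[0,1,-6,0,40]])

```text
time_s: 20.55
tool_pos: [0.5468, 0.2553, 0.1579]
ee_rot: [[0.939, 0.344, -0.0], [0.344, -0.939, -0.0], [-0.0, -0.0, -1.0]]
wrist_force: [0.1, -0.3, -0.7]
grip_width: 0.0367
```

Call:
move_arm(deltas=[[0,0,-15,0,40],[0,0,-35,0,40],[0,-10,-60,0,40],[0,-30,-90,0,40],[0,-50,-120,0,40],[0,-60,-140,0,40],[0,-60,-140,0,40],[0,-60,-140,0,40]])

```text
time_s: 21.22
tool_pos: [0.5262, 0.3124, 0.2989]
ee_rot: [[0.939, 0.345, 0.001], [0.345, -0.939, 0.001], [0.002, -0.001, -1.0]]
wrist_force: [-0.7, -0.6, -1.2]
grip_width: 0.037
```

Run:
```python
from h import *
s=read_camera('side')[:,:,::-1];c=read_camera('scene')[:,:,::-1];o=get_obs();print(o['time_s'],o['tool_pos'],o['wrist_force'],o['grip_width'])
h=np.array([.599,.1155,0]);e=np.array([-.344,.939,0])
f=lambda d,z:h+e*d/1000+[0,0,z/1000]
for n,d,z in(('tail',26,176),('mouth',26,106),('bail',150,89)):print(n,(proj('side',f(d,z))-[240,90])*3,(proj('scene',f(d,z))-[230,150])*3+[400,0] if 0 else (proj('scene',f(d,z))-[310,170])*3+[360,0])
cv2.imwrite('pics/f8.png',np.hstack([cv2.resize(s[90:240,240:360],None,fx=3,fy=3),cv2.resize(c[170:320,310:440],None,fx=3,fy=3)]))
```

```text
21.3167 [0.52605578 0.31088423 0.29718876] [0.09160394 0.03256575 0.00030409] 0.036933443055019485
tail [244.73153741 202.11262576] [527.127984   187.34782331]
mouth [245.99199593 254.60875234] [519.28460262 233.7913486 ]
bail [192.69641214 206.82922906] [657.29146627 300.6623183 ]
```

View pics/f8.png

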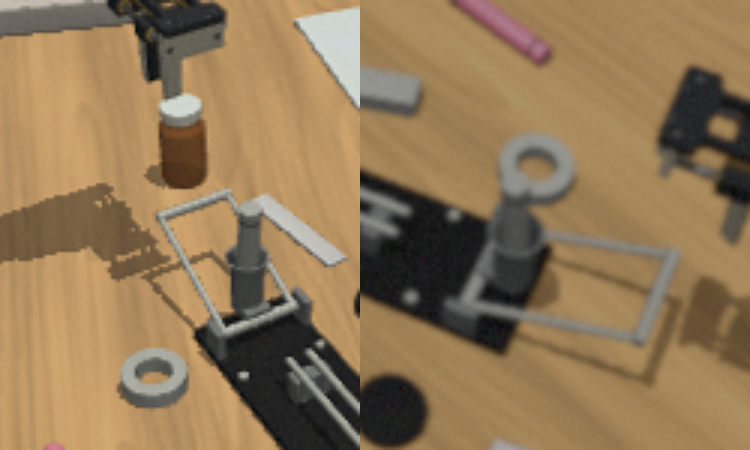

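The released cup stays upright. In the side crop the tail is at (251,205), mouth at (247,258) and bail at (194,203), with (245,202), (246,255) and (193,207) predicted. That is within about 2 raw px. Handing in.

```bash
python3 -c "
from station import workorder;print(workorder.sign_off())"
```

```text
the job is handed in; nothing more can be done
None
```

The gauge pin is standing upright in the holder cup, and I handed the job in at about 21.3 s of the 69 s allowed.

- **Cup down:** I pinched the bail and swung the empty cup down until about 20 N showed it was against its lying stop. I then released it.
- **Pin in:** I pushed the pin's tail along the rails with closed fingers. It stopped at about 8 N, and the wrist views put the tail within about 1–2 mm of its home position.
- **Cup up:** I swung the cup up by the bail until about 15 N showed it was on the upright stop, with the bar 150 mm beyond the hinge and 88 mm up. I then released it and moved clear.

**Last checks:** after release the wrist force was about zero. The cup, pin and bail stayed put within 1–2 px of prediction in the side view and up to about 3 px in the scene view. The largest difference was the pin tail in the scene view, which I put down to calibration and pixel-reading error. I disturbed nothing else that I could see in the pictures, though the last ones did not show the whole bench.

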